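# Square a tube rack into the corner of a locating plate

### The job

A small vial has been left standing on the aluminium locating plate: first take it off and stand it upright on the worktop, clear of the plate. Then take the green micro-tube rack that lies by itself in front of the robot (not the one among the things at the far left), lay it flat on the plate and press it firmly into the corner, its long side against both round posts and its short end against the end stop at the same time. Finish while still holding it pressed there (do not let go), and leave the petri dish and the timer beside the plate where they are.

Things in the scene. Friction and masses are not known exactly. Their poses are not given: they have to be found in the camera images.
- nest: grey aluminium locating plate fixed to the worktop, 120 (x) x 190 (y) x 10 mm thick, four screws in its corners; origin at the centre of its underside, on the worktop; z up. Two posts stand near its +x edge and one end stop near its -y end. Plate, posts and stop are smooth: the rack slides on them with a friction of about 0.25
- nest_home (a point): point on the plate's top face (10 mm above the worktop), at the centre of the plate; axes as the plate's. The middle of the rack's underside lies here when the rack is home in the corner, its long side along the plate's y (either way round)
- side_posts: two round steel posts fixed on the plate, each 12 mm in diameter and rising 18 mm above its top face, 90 mm apart along the plate's y (78 mm clear between them, where a finger fits); origin midway between their feet, on the plate's top face, 37 mm from the plate's centre toward +x, so the posts touch a home rack's long side at 31 mm. Rigid. Axes as the plate's
- end_stop: steel block fixed on the plate, 36 (x) x 12 (y) x 18 mm high; origin at the centre of its underside, on the plate's top face, 71 mm from the plate's centre toward -y; its face toward the plate's centre lies at 65 mm. Rigid. Axes as the plate's
- rack: green micro-tube rack with small capped tubes in it, lying alone on the worktop to the left of the plate (a like one far out at the left end of the bench is not meant); 62 (x) x 130 (y) mm, solid body 26 mm high, tube caps up to 37 mm; about 90 g. Origin at the centre of its underside, y along its length. Grasp it across the 62 mm width at the middle of its length
- vial: small amber glass vial with a white cap, 23 mm in diameter, 46 mm tall, standing on the plate; origin at the centre of its underside, z up along its axis
- petri: closed petri dish, 61 mm in diameter, 15 mm high, on the worktop in front of the plate (toward the plate's -x); origin at the centre of its underside. Loose; to be left alone
- timer: white lab timer, 60 x 66 x 20 mm, on the worktop behind the plate (toward the plate's +x); origin at the centre of its underside. Loose; to be left alone
Not all that is in view belongs to the job. What is shaped like the vial but red is not meant.

How it is judged:
By the outcome, as a careful person would: the job done as asked, in the order asked, and still so for the second after the job is handed in, while the arm keeps its last pose, push and grip.
It also fails if it takes over 58 s, if anything falls off the work surface, if the arm or the gripper's body presses on something with over 40 N, if the wrist force passes 120 N, or if a joint passes its speed limit or range.

### The arm

A 6-joint arm with a two-finger parallel gripper is mounted at the origin on a cart in front of the work surface, level with it; the furniture and walls round the work are solid. World frame = base frame: x ahead of the robot, y to its left, z up, the work surface at z = 0. Lengths are in mm, angles in rad, forces in N, time in s.
With the tool pointing down it reaches from about 400 to 925 mm from the base axis. Payload 12.5 kg.
Tool frame: the origin (TCP) lies between the finger pads; the fingertips stand 11 mm ahead of it and the grasp point (between the pads) lies 8 mm behind it (env.tip_extent is the distance from the TCP to the fingertips, in mm); x points along the fingers, z is the direction in which the jaws open and shut, and the axes are right-handed (so a half turn about x gives the same grasp; the last joint's range is limited). The gripper opens to 95 mm and grips with 3 to 60 N. Pads are 20 mm wide; open, the fingers measure 119 mm over their backs; the gripper's body (75 mm by 180 mm) begins 59 mm behind the grasp point.
Start: joints at [-1.371, 0.491, 1.559, -0, 1.092, -0.106], TCP at [188.183, -596.014, 225.661] pointing down, gripper open.
Joint ranges: [-3.1, 3.1], [-0.84, 2.19], [0.05, 2.79], [-1.13, 4.28], [0.06, 2.93], [-2.69, 2.69]. Speed limits (rad/s): [2.22, 2.22, 2.79, 3.14, 3.14, 3.14].

### API

Orientations are given as [roll, pitch, yaw] about the fixed x, y, z axes, in that order (R = Rz(yaw) Ry(pitch) Rx(roll)).
In Python, from cell import status, imaging, env gives the robot as it stands. The module is installed in compiled form; this text tells all that it offers.
- The arm moves only by the tool apply_moves, never from a script. Its argument "increments" is a list of rows, each a list of 5 numbers: the closure, from 0 (fully open) to 1 (shut), then the shift along the tool's x, y, z in mm, then the turn about the tool's x in degrees. A call has 1 to 10 rows; each row shifts and turns the commanded pose from where the row before left it, along the tool's axes as they then stand; what a row does not reach is not made up. A row lasts 1/10 s, in which the tool goes at most 50 mm and 8.59 degrees, less where a joint would pass 70% of its speed; a pose out of reach is approached as far as the arm can. A call with a gripper value outside its range is refused whole. The fingers move at their own pace and stop on an object; the grip force is fixed at half the most. Time passes only in rows, so rows that do not move let the fingers close. It gives the time, the measured TCP pose, the force and the opening at its end, in the units of the state.
- status.state(): the state, without advancing time (a new reading comes with each control period).
- imaging.read_camera(name): name is "side" or "top" or "wrist"; returns a dict with "pixels" (384x512x3 uint8, red, green, blue), "fovy" (degrees; the focal length in pixels is half the picture's height over the tangent of half this angle, whatever the lens; pixels are square), "cx", "cy" (the principal point, pixels), "R" (3x3) and "t" (3): a world point X has camera coordinates R X + t. Camera axes: x right, y down, z forward; pixel columns grow to the right and rows downward; lengths in mm; the calibration is good to about 2 mm. A picture is of the moment at which its call begins. There is no depth.
- env.job_done(): hands the job in, once; it reports no verdict.
The state is a dict: "t": time; "joints": joint angles; "qvel": joint speeds; "tau": joint torques, N m; "eef_pos": TCP position; "tcp_rot": TCP orientation; "ft_force": force on the tool from outside, world axes, zero at the start; "moment": the same for the moment, N m; "opening": opening from 0.0 (shut) to 1.0 (fully open).
Only numpy, scipy, OpenCV 4.12 (cv2) and the standard library are available. Lean on these libraries where they do the work, as an engineer would, in place of code of your own. Each camera call takes 0.05 s, during which the arm holds its last target. There are 200 camera calls.

## Working session

There is one attempt and no reset: what is moved stays moved. The work goes in short steps, Python scripts to look and compute and a tool call to move; the robot and the scene stay as the last step left them, time stands still between calls to the robot, and variables do not carry over. Pictures are saved under pics/ and viewed, about 8 in all and at most 12, crops included, and the job is handed in when it is done.

Besides the shell and the picture viewer there is one more tool, called after "Call:" as a command line: name --pt "numbers of a row" for each row, then --argument value for the rest. apply_moves: Moves the arm, as the interface text tells. Its arguments: {"type":"object","properties":{"increments":{"type":"array"}},"required":["increments"]}

```bash
mkdir -p pics
cat > h.py <<'E'
import numpy as np, cv2
from cell import status, imaging, env
def cam(n,save=None):
    c=imaging.read_camera(n); c['im']=np.ascontiguousarray(c['pixels'][:,:,::-1]); c['f']=192/np.tan(np.radians(c['fovy'])/2)
    c['R']=np.array(c['R']); c['t']=np.array(c['t'])
    if save: cv2.imwrite('pics/'+save,c['im'])
    return c
def ray(c,u,v,z):
    d=c['R'].T@np.array([(u-c['cx'])/c['f'],(v-c['cy'])/c['f'],1]); o=-c['R'].T@c['t']
    return o+d*(z-o[2])/d[2]
def proj(c,X):
    p=c['R']@np.array(X,float)+c['t']; return p[:2]/p[2]*c['f']+[c['cx'],c['cy']]
E
python3 - <<'E'
from h import *
a=cam('top');b=cam('side')
for n,c in (('top',a),('side',b)): print(n,c['fovy'],-c['R'].T@c['t'],c['R'][2],c.keys())
cv2.imwrite('pics/a_top.png',cv2.resize(a['im'],(800,600),interpolation=cv2.INTER_CUBIC)); cv2.imwrite('pics/a_side.png',b['im'])
cv2.imwrite('top_raw.png',a['im'])
print(status.state())
E
```

```text
top 44.61191427088898 [ 341.41534701   59.73727819 1169.2056155 ] [ 0.18383019  0.01077368 -0.98289897] dict_keys(['pixels', 'fovy', 'cx', 'cy', 'R', 't', 'im', 'f'])
side 54.06317926120661 [285.47808696 807.82311467 493.90368202] [ 0.28843434 -0.82155887 -0.49177908] dict_keys(['pixels', 'fovy', 'cx', 'cy', 'R', 't', 'im', 'f'])
{'t': 0.1, 'joints': array([-1.37061290e+00,  4.91493411e-01,  1.55934564e+00, -2.13751741e-05,
        1.09174432e+00, -1.05544985e-01]), 'qvel': array([ 7.25192964e-04, -1.87084671e-03, -2.23572945e-03,  9.67568108e-06,
        9.80124184e-04,  6.48251628e-04]), 'tau': array([ 2.32417035e-03, -6.13625550e+01, -2.58605897e+01,  6.94131874e-02,
        4.70574468e-02, -5.34573303e-05]), 'eef_pos': array([ 188.12810116, -595.8093618 ,  225.13859918]), 'tcp_rot': array([3.05518217, 1.56980543, 1.79012412]), 'ft_force': array([-0.11926054, -0.14152638,  0.28554559]), 'moment': array([ 0.01187931, -0.03653065,  0.01541839]), 'opening': 1.0022729170619977}
```

View pics/a_top.png

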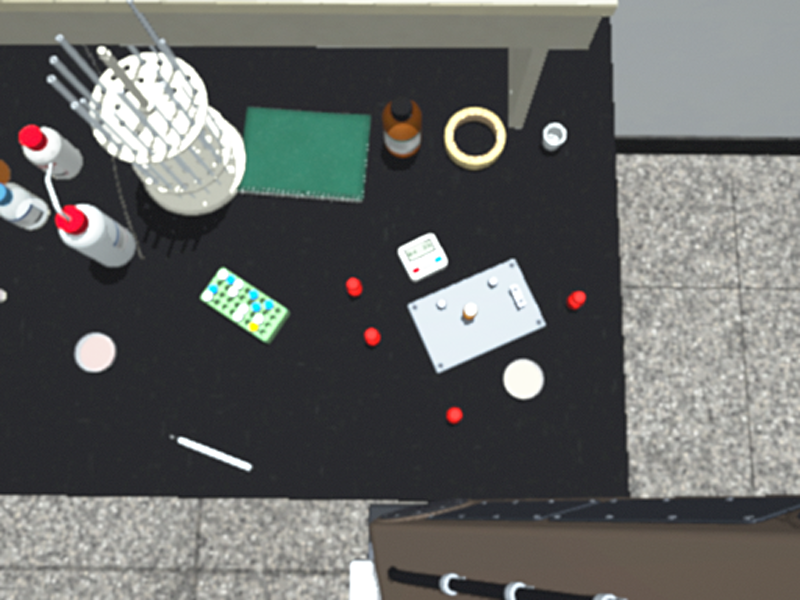

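View pics/a_side.png

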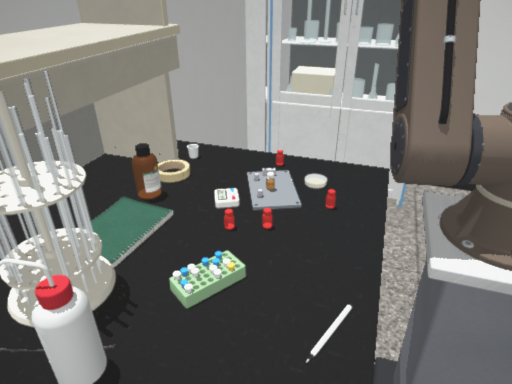

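Candidates (800x600 top view):
- **Vial:** amber with white cap on the plate at (470,312). The red look-alikes are at (354,287), (372,337), (454,415) and (577,300).
- **Rack:** the lone green one at (245,305). The green notebook at (307,153) is not it, and the other rack is out of view at the left.
- **Petri dish:** white at (523,380), with a pink one far off at (95,352).
- **Timer:** (423,257).

Next I'll measure these and take a close crop.

```bash
cat > m.py <<'E'
from h import *
c=cam('top'); im=c['im']; hsv=cv2.cvtColor(im,cv2.COLOR_BGR2HSV)
s=0.64
def rect(mask,x0,x1,y0,y1,z,name):
    m=np.zeros_like(mask); x0,x1,y0,y1=[int(k*s) for k in(x0,x1,y0,y1)]; m[y0:y1,x0:x1]=mask[y0:y1,x0:x1]
    ct=max(cv2.findContours(m,cv2.RETR_EXTERNAL,cv2.CHAIN_APPROX_NONE)[0],key=cv2.contourArea)
    P=np.array([ray(c,u,v,z)[:2] for u,v in ct[:,0].astype(float)],np.float32)
    r=cv2.minAreaRect(P); b=cv2.boxPoints(r); e=[b[1]-b[0],b[2]-b[1]]; L=max(e,key=np.linalg.norm)
    print(name,'ctr',np.round(r[0],1),'size',np.round(r[1],1),'long axis deg',round(float(np.degrees(np.arctan2(L[1],L[0]))%180),2)); return r
H,S,V=cv2.split(hsv)
rect(((V>90)&(S<90)).astype(np.uint8)*255,400,555,255,375,10,'plate')
rect(((H>40)&(H<75)&(S>60)&(V>70)).astype(np.uint8)*255,190,300,255,350,26,'rack')
rect(((V>120)).astype(np.uint8)*255,190,300,255,350,26,'rackall')
rect(((V>90)&(S<90)).astype(np.uint8)*255,500,548,358,402,15,'petri')
rect(((V>90)).astype(np.uint8)*255,390,452,228,284,20,'timer')
for n,u,v,z in(('vialcap',470,307,56),('postA',441,302,28),('postB',493,281,28),('stop',517,292,28),('red',354,284,46),('red',372,334,46),('red',454,411,46),('red',577,297,46)): print(n,np.round(ray(c,u*s,v*s,z)[:2],1))
a=im[150:250,245:365]; b=im[160:230,120:200]
a=cv2.resize(a,(720,600),interpolation=cv2.INTER_CUBIC); cv2.imwrite('pics/crop1.png',a)
E
python3 m.py
```

```text
plate ctr [533.5 -31.8] size [124.5 194.5] long axis deg 114.6
rack ctr [542.4 337.7] size [138.3  66.1] long axis deg 57.58
rackall ctr [543.4 338.7] size [135.2  64. ] long axis deg 57.57
petri ctr [ 431.8 -105.7] size [63.7 64. ] long axis deg 90.72
timer ctr [625.7  55.3] size [65.8 69.4] long axis deg 116.83
vialcap [536.9 -19.1]
postA [549.3  24.8]
postB [584.3 -57.8]
stop [566.9 -95.7]
red [573.1 162. ]
red [494.4 131.9]
red [378.1   4.7]
red [ 556.5 -186.7]
```

View pics/crop1.png

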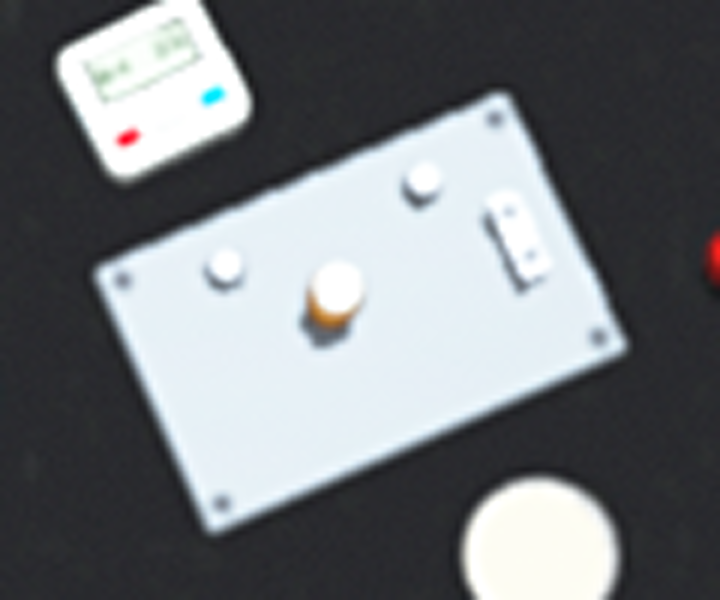

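```bash
cat >> h.py <<'E'
from scipy.spatial.transform import Rotation as Ro
def pose():
    s=status.state(); R=Ro.from_euler('xyz',s['tcp_rot']).as_matrix()
    psi=np.degrees(np.arctan2(R[1,2],R[0,2])); return s,R,psi
def go(x,y,z,psi):
    s,R,p=pose(); d=R.T@(np.array([x,y,z])-s['eef_pos'])
    print('t',s['t'],'pos',np.round(s['eef_pos'],1),'psi',round(p,2),'j',np.round(s['joints'],2),'F',np.round(s['ft_force'],1),'open',round(s['opening'],3))
    print('tool shift',np.round(d,1),'turn(before shift: recompute)',round((p-psi+180)%360-180,2))
    a=np.radians(psi); T=np.array([[0,0,-1],[-np.sin(a),np.cos(a),0],[np.cos(a),np.sin(a),0]]); print('shift in target-yaw axes',np.round(T@(np.array([x,y,z])-s['eef_pos']),1))
E
python3 -c "
from h import *
for p in(114.6,-65.4): go(535,-19,190,p)"
```

```text
t 0.15 pos [ 188.1 -595.8  225.2] psi -72.48 j [-1.37  0.49  1.56 -0.    1.09 -0.11] F [-0.5 -0.5  0.6] open 1.002
tool shift [  35.6  504.4 -445.6] turn(before shift: recompute) 172.92
shift in target-yaw axes [  35.2 -555.5  380.1]
t 0.15 pos [ 188.1 -595.8  225.2] psi -72.48 j [-1.37  0.49  1.56 -0.    1.09 -0.11] F [-0.5 -0.5  0.6] open 1.002
tool shift [  35.6  504.4 -445.6] turn(before shift: recompute) -7.08
shift in target-yaw axes [  35.2  555.5 -380.1]
```

Call:
apply_moves --pt "0 0 0 0 -7.1" --pt "0 0 34 -24 0" --pt "0 0 34 -24 0" --pt "0 0 34 -24 0" --pt "0 0 34 -24 0" --pt "0 0 34 -24 0" --pt "0 0 34 -24 0" --pt "0 0 34 -24 0" --pt "0 0 34 -24 0" --pt "0 0 34 -24 0"

```text
t: 1.15
eef_pos: [376.9, -270.6, 225.7]
tcp_rot: [0.266, 1.571, -0.875]
ft_force: [-0.0, 0.6, 0.1]
opening: 0.998
```

Call:
apply_moves --pt "0 0 34 -24 0" --pt "0 0 34 -24 0" --pt "0 0 34 -24 0" --pt "0 0 34 -24 0" --pt "0 0 34 -24 0" --pt "0 0 34 -20 0" --pt "0 0 0 0 0" --pt "0 0 0 0 0"

```text
t: 1.95
eef_pos: [503.4, -59.3, 225.3]
tcp_rot: [-1.92, 1.57, -3.059]
ft_force: [0.3, -0.8, -0.9]
opening: 0.999
```

```bash
python3 -c "
from h import *
c=cam('wrist','w1.png'); print(c['fovy'],-c['R'].T@c['t'],c['R'][2]); go(535,-19,34,-65.4)
print('vial cap',proj(c,[535,-19,56]),'plate ctr',proj(c,[533.5,-31.8,10]))"
```

```text
70.08853963422409 [570.11943603 -29.17100661 383.8654807 ] [-0.23781811 -0.10924604 -0.96514654]
t 2.0 pos [503.1 -60.  225.4] psi -65.34 j [-0.25  0.32  1.84 -0.    0.97  0.89] F [-0.9  0.4  0.5] open 1.0
tool shift [191.3  46.2 -23.9] turn(before shift: recompute) 0.06
shift in target-yaw axes [191.4  46.1 -24. ]
vial cap [232.83336266 139.1091311 ] plate ctr [243.49718754 141.25290287]
```

View pics/w1.png

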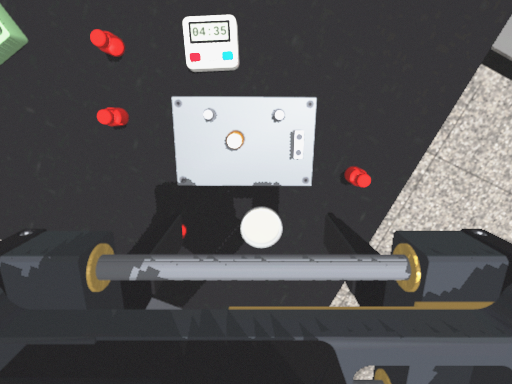

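Wrist view: the vial cap is at (233.5,141), against a prediction of (233,139). The plate, posts and stop are where expected, so I'll refine slightly and go.

```bash
python3 -c "
from h import *
c=cam('wrist'); H,S,V=cv2.split(cv2.cvtColor(c['im'],cv2.COLOR_BGR2HSV))
m=((V>235)&(S<30)).astype(np.uint8); m[:, :222]=0; m[:,246:]=0; m[:130]=0; m[155:]=0
ys,xs=np.nonzero(m); print(len(xs),(xs.min()+xs.max())/2,(ys.min()+ys.max())/2); print(ray(c,xs.mean(),ys.mean(),56))
m2=((V>120)&(S<60)).astype(np.uint8); m2[:90]=0;m2[190:]=0;m2[:,:165]=0;m2[:,325:]=0
ct=max(cv2.findContours(m2,cv2.RETR_EXTERNAL,cv2.CHAIN_APPROX_NONE)[0],key=cv2.contourArea)
r=cv2.minAreaRect(np.array([ray(c,u,v,10)[:2] for u,v in ct[:,0].astype(float)],np.float32)); print(r)
go(535,-19.5,34,-65.4)"
```

```text
338 233.5 142.0
[532.61599504 -22.4255452   56.        ]
((531.839599609375, -33.12487030029297), (119.01010131835938, 189.7943115234375), 24.726795196533203)
t 2.05 pos [503.  -60.4 225.5] psi -65.4 j [-0.25  0.32  1.84 -0.    0.97  0.89] F [-0.2  0.7 -0.3] open 1.002
tool shift [191.4  46.2 -23.9] turn(before shift: recompute) -0.0
shift in target-yaw axes [191.5  46.1 -23.9]
```

Call:
apply_moves --pt "0 0 22 -12 0" --pt "0 0 22.5 -11 0" --pt "0 30 0 0 0" --pt "0 40 0 0 0" --pt "0 40 0 0 0" --pt "0 40 0 0 0" --pt "0 25 0 0 0" --pt "0 16 0 0 0" --pt "0 0 0 0 0" --pt "0 0 0 0 0"

```text
t: 3.05
eef_pos: [534.3, -21.4, 35.0]
tcp_rot: [-1.257, 1.571, -2.399]
ft_force: [-0.0, -0.6, 0.1]
opening: 1.004
```

Call:
apply_moves --pt "0.5 0 0 0 0" --pt "0.9 0 0 0 0" --pt "0.9 0 0 0 0" --pt "0.9 0 0 0 0" --pt "0.9 0 0 0 0" --pt "0.9 0 0 0 0" --pt "0.9 0 0 0 0" --pt "0.9 0 0 0 0"

```text
t: 3.85
eef_pos: [534.4, -20.5, 34.6]
tcp_rot: [-1.125, 1.571, -2.266]
ft_force: [-0.4, 0.5, -0.5]
opening: 0.383
```

```bash
python3 -c "
from h import *
go(534,-21,34,-65.4); go(680,-50,134,-65.4)"
```

```text
t 3.85 pos [534.4 -20.5  34.6] psi -65.38 j [-0.16  0.64  1.95 -0.    0.56  0.98] F [-0.4  0.5 -0.5] open 0.383
tool shift [ 0.6 -0.6  0.3] turn(before shift: recompute) 0.02
shift in target-yaw axes [ 0.6 -0.6  0.3]
t 3.85 pos [534.4 -20.5  34.6] psi -65.38 j [-0.16  0.64  1.95 -0.    0.56  0.98] F [-0.4  0.5 -0.5] open 0.383
tool shift [-99.4 120.1  87.5] turn(before shift: recompute) 0.02
shift in target-yaw axes [-99.4 120.1  87.5]
```

Call:
apply_moves --pt "0.9 0 0 0 0" --pt "0.9 0 0 0 0" --pt "0.9 0 0 0 0" --pt "0.9 0 0 0 0" --pt "0.9 0 0 0 0" --pt "0.9 0 0 0 0"

```text
t: 4.45
eef_pos: [534.4, -20.5, 34.6]
tcp_rot: [-0.03, 1.571, -1.171]
ft_force: [0.4, -0.1, -0.1]
opening: 0.229
```

Call:
apply_moves --pt "0.9 -15 0 0 0" --pt "0.9 -35 0 0 0" --pt "0.9 -30 0 0 0" --pt "0.9 0 20 15 0" --pt "0.9 0 25 18 0" --pt "0.9 0 25 18 0" --pt "0.9 0 25 18 0" --pt "0.9 0 25 18.5 0" --pt "0.9 0 0 0 0" --pt "0.9 0 0 0 0"

```text
t: 5.45
eef_pos: [679.5, -50.0, 113.9]
tcp_rot: [-2.102, 1.57, 3.04]
ft_force: [1.2, 1.1, 0.3]
opening: 0.236
```

```bash
python3 -c "
from h import *
c=cam('side','s2.png'); cv2.imwrite('pics/s2.png',cv2.resize(c['im'][100:250,180:400],None,fx=3,fy=3)); go(680,-50,24.6,-65.4)"
```

```text
t 5.5 pos [679.  -49.9 114.1] psi -65.38 j [-0.17  0.68  1.51 -0.    0.94  0.97] F [-0.3  0.8 -0.3] open 0.24
tool shift [89.5  0.9  0.6] turn(before shift: recompute) 0.02
shift in target-yaw axes [89.5  0.8  0.5]
```

View pics/s2.png

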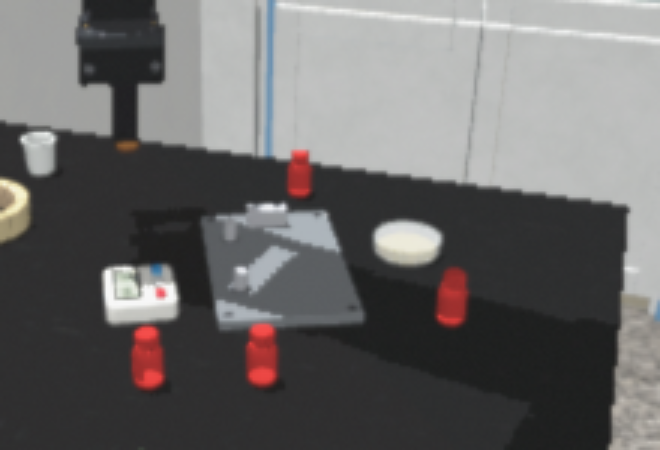

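The vial is held: its amber base shows under the fingers at (127,146) and the plate is empty. I'll set it down.

Call:
apply_moves --pt "0.9 30 0 0 0" --pt "0.9 30 0 0 0" --pt "0.9 15 0 0 0" --pt "0.9 8 0 0 0" --pt "0.9 4 0 0 0" --pt "0.9 1.5 0 0 0" --pt "0.9 0 0 0 0" --pt "0.9 0 0 0 0"

```text
t: 6.3
eef_pos: [680.3, -50.1, 27.0]
tcp_rot: [0.914, 1.57, -0.227]
ft_force: [0.4, -0.0, 0.2]
opening: 0.231
```

Call:
apply_moves --pt "0.9 1 0 0 0" --pt "0.9 0.8 0 0 0" --pt "0.9 0 0 0 0" --pt "0.9 0 0 0 0"

```text
t: 6.7
eef_pos: [680.1, -50.0, 24.6]
tcp_rot: [0.792, 1.57, -0.349]
ft_force: [-1.3, -0.1, 4.5]
opening: 0.235
```

Call:
apply_moves --pt "0.7 0 0 0 0" --pt "0.6 0 0 0 0" --pt "0.4 0 0 0 0" --pt "0.3 0 0 0 0" --pt "0.3 0 0 0 0" --pt "0.2 0 0 0 0" --pt "0 -15 0 0 0" --pt "0 -35 0 0 0" --pt "0 -45 0 0 0" --pt "0 -45 0 0 0"

```text
t: 7.7
eef_pos: [679.7, -50.0, 166.8]
tcp_rot: [-0.146, 1.571, -1.287]
ft_force: [1.0, -0.2, 0.0]
opening: 0.978
```

```bash
python3 -c "
from h import *
go(542.9,338.2,140,-32.4)"
```

```text
t 7.7 pos [679.7 -50.  166.8] psi -65.38 j [-0.17  0.63  1.47 -0.    1.04  0.97] F [ 1.  -0.2  0. ] open 0.978
tool shift [  26.8   37.4 -409.9] turn(before shift: recompute) -32.98
shift in target-yaw axes [  26.8  254.5 -323.5]
```

Call:
apply_moves --pt "0 0 0 0 -8.25" --pt "0 0 0 0 -8.25" --pt "0 0 0 0 -8.25" --pt "0 0 0 0 -8.25" --pt "0 0 21 -27 0" --pt "0 0 21 -27 0" --pt "0 0 21 -27 0" --pt "0 0 21 -27 0" --pt "0 0 21 -27 0" --pt "0 0 21 -27 0"

```text
t: 8.7
eef_pos: [610.0, 144.4, 165.6]
tcp_rot: [0.632, 1.57, 0.066]
ft_force: [0.3, -0.2, -0.4]
opening: 0.996
```

Call:
apply_moves --pt "0 0 21 -27 0" --pt "0 0 21 -27 0" --pt "0 0 21 -27 0" --pt "0 0 21 -27 0" --pt "0 0 21 -27 0" --pt "0 0 21 -27 0" --pt "0 0 0 0 0" --pt "0 0 0 0 0"

```text
t: 9.5
eef_pos: [541.0, 336.8, 165.1]
tcp_rot: [0.689, 1.57, 0.126]
ft_force: [-0.4, 0.3, 0.0]
opening: 0.996
```

```bash
python3 -c "
from h import *
c=cam('wrist','w2.png'); go(542.9,338.2,140,-32.4)
H,S,V=cv2.split(cv2.cvtColor(c['im'],cv2.COLOR_BGR2HSV))
print('pred',proj(c,[542.9,338.2,26]))
m=((H>40)&(H<75)&(S>60)&(V>70)).astype(np.uint8)
for ct in cv2.findContours(m,cv2.RETR_EXTERNAL,cv2.CHAIN_APPROX_NONE)[0]:
  if cv2.contourArea(ct)>300:
    print(cv2.boundingRect(ct),cv2.minAreaRect(np.array([ray(c,u,v,26)[:2] for u,v in ct[:,0].astype(float)],np.float32)))
v=cam('top')
cv2.imwrite('pics/t2.png',np.vstack([c['im'],v['im'][100:300]]))
"
```

```text
t 9.55 pos [541.4 336.  165. ] psi -32.36 j [ 0.45  0.57  1.59 -0.    0.98  1.02] F [-0.1  0.2  0.6] open 1.002
tool shift [25.   2.7  0.1] turn(before shift: recompute) 0.04
shift in target-yaw axes [25.   2.7  0.1]
pred [253.36708991 180.6887529 ]
(226, 157, 54, 71) ((534.6852416992188, 325.9338684082031), (82.90689849853516, 58.819725036621094), 59.203025817871094)
```

View pics/t2.png

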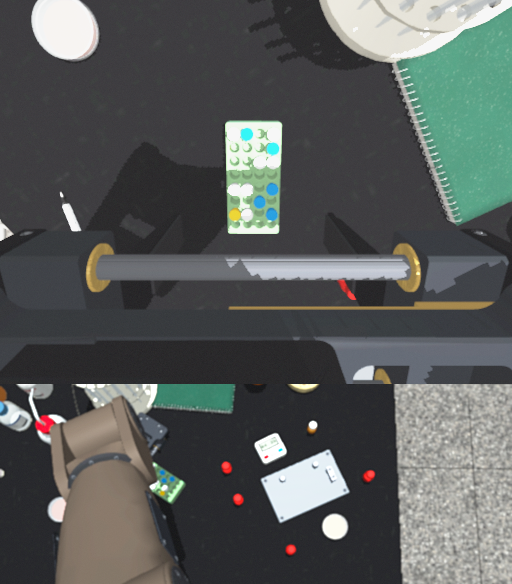

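The rack is seen at (253,178), square to the jaws, against a prediction of (253,181). In the top view the vial stands on the worktop at (313,42) of that crop, off the plate. I'll descend on the rack.

Call:
apply_moves --pt "0 20 3.5 0 0" --pt "0 35 0 0 0" --pt "0 35 0 0 0" --pt "0 30 0 0 0" --pt "0 20 0 0 0" --pt "0 10 0 0 0" --pt "0 1 0 0 0" --pt "0 0 0 0 0" --pt "0.3 0 0 0 0" --pt "0.9 0 0 0 0"

```text
t: 10.6
eef_pos: [543.6, 339.4, 14.4]
tcp_rot: [0.968, 1.569, 0.403]
ft_force: [0.3, 0.3, -0.0]
opening: 0.886
```

Call:
apply_moves --pt "0.9 0 0 0 0" --pt "0.9 0 0 0 0" --pt "0.9 0 0 0 0" --pt "0.9 0 0 0 0" --pt "0.9 0 0 0 0" --pt "0.9 0 0 0 0"

```text
t: 11.2
eef_pos: [543.2, 339.3, 13.5]
tcp_rot: [0.721, 1.571, 0.156]
ft_force: [-1.4, -0.6, 3.9]
opening: 0.655
```

```bash
python3 -c "
from h import *
go(542.9,338.2,14,-32.4)"
```

```text
t 11.2 pos [543.2 339.3  13.5] psi -32.38 j [ 0.46  0.77  1.68 -0.    0.69  1.02] F [-1.4 -0.6  3.9] open 0.655
tool shift [-0.5 -1.1  0.4] turn(before shift: recompute) 0.02
shift in target-yaw axes [-0.5 -1.1  0.4]
```

Call:
apply_moves --pt "0.9 -10 0 0 0" --pt "0.9 -30 0 0 0" --pt "0.9 -35 0 0 0" --pt "0.9 -35 0 0 0" --pt "0.9 0 0 0 8.2" --pt "0.9 0 0 0 0"

```text
t: 11.8
eef_pos: [543.3, 339.3, 124.7]
tcp_rot: [1.1, 1.569, 0.389]
ft_force: [0.1, -0.9, -1.9]
opening: 0.653
```

```bash
python3 -c "
from h import *
go(521.6,-26.5,123,24.6); c=cam('side'); cv2.imwrite('pics/s3.png',c['im'][150:330,100:350].repeat(2,0).repeat(2,1))"
```

```text
t 11.8 pos [543.3 339.3 124.7] psi -40.72 j [ 0.46  0.62  1.62 -0.    0.9   1.17] F [ 0.1 -0.9 -1.9] open 0.653
tool shift [   1.4 -291.4  222.2] turn(before shift: recompute) -65.32
shift in target-yaw axes [   1.7 -323.6 -172. ]
```

View pics/s3.png

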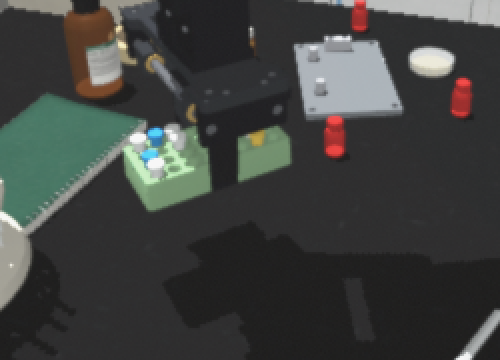

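The rack is held level at about (210,165). Now I'll turn it by -65.3° and carry it over.

Call:
apply_moves --pt "0.9 0 0 0 -8.15" --pt "0.9 0 0 0 -8.15" --pt "0.9 0 0 0 -8.15" --pt "0.9 0 0 0 -8.15" --pt "0.9 0 0 0 -8.15" --pt "0.9 0 0 0 -8.15" --pt "0.9 0 0 0 -8.15" --pt "0.9 0 0 0 -8.25" --pt "0.9 0 0 0 0"

```text
t: 12.75
eef_pos: [542.7, 339.0, 122.3]
tcp_rot: [-3.076, 1.569, -2.639]
ft_force: [0.2, 0.6, -1.1]
opening: 0.65
```

Call:
apply_moves --pt "0.9 0 -20 -11 0" --pt "0.9 0 -27 -14 0" --pt "0.9 0 -27 -14 0" --pt "0.9 0 -27 -14 0" --pt "0.9 0 -27 -14 0" --pt "0.9 0 -27 -14 0" --pt "0.9 0 -27 -14 0" --pt "0.9 0 -27 -14 0" --pt "0.9 0 -27 -14 0" --pt "0.9 0 -27 -14 0"

```text
t: 13.75
eef_pos: [528.2, 41.9, 122.9]
tcp_rot: [2.759, 1.57, -3.095]
ft_force: [-0.1, -0.1, -0.7]
opening: 0.65
```

Call:
apply_moves --pt "0.9 0 -30 -17 0" --pt "0.9 0 -25 -14 0" --pt "0.9 0 -5 -4 0" --pt "0.9 0 0 0 0" --pt "0.9 0 0 0 0"

```text
t: 14.25
eef_pos: [521.9, -25.4, 123.1]
tcp_rot: [2.495, 1.57, 2.926]
ft_force: [-0.7, 0.1, -1.3]
opening: 0.65
```

```bash
python3 -c "
from h import *
go(521.6,-26.5,28,24.6); c=cam('wrist','w3.png')
for n,p in dict(stopL=[0-18,-65,28],stopR=[18,-65,28],postA=[37,45,28],postB=[37,-45,28]).items():
  a=np.radians(24.6); X=[533+p[0]*np.cos(a)-p[1]*np.sin(a),-32.3+p[0]*np.sin(a)+p[1]*np.cos(a),p[2]]; print(n,proj(c,X).round(1))"
```

```text
t 14.25 pos [521.9 -25.4 123.1] psi 24.68 j [-0.18  0.48  1.92  0.    0.74 -0.61] F [-0.7  0.1 -1.3] open 0.65
tool shift [95.1 -0.9 -0.7] turn(before shift: recompute) 0.08
shift in target-yaw axes [95.1 -0.9 -0.7]
stopL [242.5 263.9]
stopR [277.3 264. ]
postA [300.7 158.5]
postB [296.4 246.5]
```

View pics/w3.png

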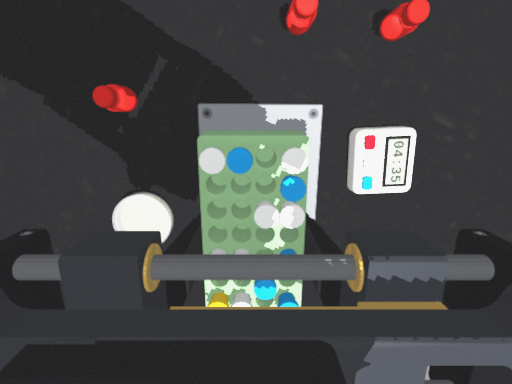

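The rack hangs over the plate, aligned with it, its far end edge at v≈135. I'll check where it sits in the grip.

```bash
python3 -c "
from h import *
c=cam('wrist'); s,R,p=pose(); a=np.radians(24.6)
for u,v in((198,136),(308,135),(204,250),(304,250)):
  d=ray(c,u,v,s['eef_pos'][2]+12.5)[:2]-s['eef_pos'][:2]; print(np.round([d@[np.cos(a),np.sin(a)],d@[-np.sin(a),np.cos(a)]],1))"
```

```text
[-29.3  62.1]
[28.5 62.9]
[-29.   -3.8]
[29.8 -3.6]
```

Call:
apply_moves --pt "0.9 30 0 0 0" --pt "0.9 30 0 0 0" --pt "0.9 20 0 0 0" --pt "0.9 10 0 0 0" --pt "0.9 5 0 0 0" --pt "0.9 2 0 0 0" --pt "0.9 1 0 0 0" --pt "0.9 0 0 0 0" --pt "0.9 0 0 0 0"

```text
t: 15.25
eef_pos: [522.2, -26.1, 25.9]
tcp_rot: [-0.658, 1.57, -0.227]
ft_force: [0.2, -0.3, -1.0]
opening: 0.652
```

Call:
apply_moves --pt "0.9 1 0 0 0" --pt "0.9 0.8 0 0 0" --pt "0.9 0 0 0 0" --pt "0.9 0 0 0 0"

```text
t: 15.65
eef_pos: [521.9, -26.1, 23.5]
tcp_rot: [-2.518, 1.571, -2.087]
ft_force: [-0.0, -0.6, -0.6]
opening: 0.652
```

Call:
apply_moves --pt "0.9 0.5 0 0 0" --pt "0.9 0.5 0 0 0" --pt "0.9 0 0 0 0" --pt "0.9 0 0 0 0"

```text
t: 16.05
eef_pos: [522.0, -26.1, 23.4]
tcp_rot: [-0.812, 1.57, -0.381]
ft_force: [-2.9, 0.2, 13.0]
opening: 0.651
```

Call:
apply_moves --pt "0.9 -0.3 0 1 0" --pt "0.9 0 0 2 0" --pt "0.9 0 0 2 0" --pt "0.9 0 0 1 0" --pt "0.9 0 0 0 0" --pt "0.9 0 0 0 0"

```text
t: 16.65
eef_pos: [527.5, -23.6, 23.4]
tcp_rot: [-0.947, 1.57, -0.516]
ft_force: [-1.9, -0.5, 8.6]
opening: 0.65
```

```bash
cat > f.py <<'E'
from h import *
s,R,p=pose(); a=np.radians(24.6); T=np.array([[np.cos(a),np.sin(a)],[-np.sin(a),np.cos(a)]])
print('t',s['t'],'plate xy',np.round(T@(s['eef_pos'][:2]-[533,-32.3]),1),'z',round(s['eef_pos'][2],1),'F plate',np.round(T@s['ft_force'][:2],1),round(s['ft_force'][2],1),'M',np.round(s['moment'],2),'psi',round(p,2),'open',round(s['opening'],3))
E
python3 f.py
```

```text
t 16.65 plate xy [-1.4 10.2] z 23.4 F plate [-1.9  0.3] 8.6 M [-0.09  0.31  0.08] psi 24.72 open 0.65
```

Call:
apply_moves --pt "0.9 0 0 0.7 0" --pt "0.9 0 0 0.7 0" --pt "0.9 0 0 0 0" --pt "0.9 0 0 0 0"

```text
t: 17.05
eef_pos: [527.8, -23.3, 23.4]
tcp_rot: [2.822, 1.569, -3.031]
ft_force: [-7.0, -5.3, 12.5]
opening: 0.648
```

```bash
python3 f.py
```

```text
t 17.05 plate xy [-1.  10.3] z 23.4 F plate [-8.6 -2. ] 12.5 M [-0.8   0.91 -0.3 ] psi 24.68 open 0.648
```

Call:
apply_moves --pt "0.9 -0.2 -1 0 0" --pt "0.9 0 -2 0 0" --pt "0.9 0 -2 0 0" --pt "0.9 0 -1.5 0 0" --pt "0.9 0 -1 0 0" --pt "0.9 0 0 0 0" --pt "0.9 0 0 0 0"

```text
t: 17.75
eef_pos: [530.5, -29.4, 23.5]
tcp_rot: [2.506, 1.568, 2.937]
ft_force: [-7.2, 1.9, 11.6]
opening: 0.65
```

```bash
python3 f.py
```

```text
t 17.75 plate xy [-1.1  3.6] z 23.5 F plate [-5.8  4.7] 11.6 M [ 0.33  0.87 -0.16] psi 24.7 open 0.65
```

Call:
apply_moves --pt "0.9 0 -1 0 0" --pt "0.9 0 -1 0 0" --pt "0.9 0 -0.5 0 0" --pt "0.9 0 0 0 0" --pt "0.9 0 0 0 0"

```text
t: 18.25
eef_pos: [531.5, -31.6, 23.5]
tcp_rot: [2.48, 1.568, 2.911]
ft_force: [-7.8, 2.3, 11.9]
opening: 0.651
```

```bash
python3 f.py
```

```text
t 18.25 plate xy [-1.1  1.2] z 23.5 F plate [-6.2  5.4] 11.9 M [ 0.43  0.95 -0.15] psi 24.71 open 0.651
```

Call:
apply_moves --pt "0.9 0 -0.7 0 0" --pt "0.9 0 -0.7 0 0" --pt "0.9 0 -0.6 0 0" --pt "0.9 0 0 0 0" --pt "0.9 0 0 0 0"

```text
t: 18.75
eef_pos: [531.8, -32.2, 23.4]
tcp_rot: [2.257, 1.566, 2.688]
ft_force: [-9.4, 13.2, 12.9]
opening: 0.649
```

```bash
python3 f.py
```

```text
t 18.75 plate xy [-1.1  0.6] z 23.4 F plate [-3.  15.9] 12.9 M [ 2.49  1.04 -0.25] psi 24.7 open 0.649
```

Call:
apply_moves --pt "0.9 0 0 0.7 0" --pt "0.9 0 0 0.7 0" --pt "0.9 0 0 0.6 0" --pt "0.9 0 0 0 0" --pt "0.9 0 0 0 0"

```text
t: 19.25
eef_pos: [531.9, -32.1, 23.4]
tcp_rot: [2.492, 1.563, 2.923]
ft_force: [-17.5, 4.7, 18.9]
opening: 0.649
```

```bash
python3 f.py
```

```text
t 19.25 plate xy [-0.9  0.7] z 23.4 F plate [-14.   11.6] 18.9 M [ 0.73  2.64 -0.39] psi 24.68 open 0.649
```

Call:
apply_moves --pt "0.9 0 -0.6 0 0" --pt "0.9 0 -0.4 0.4 0" --pt "0.9 0 0 0 0" --pt "0.9 0 0 0 0" --pt "0.9 0 0 0 0" --pt "0.9 0 0 0 0"

```text
t: 19.85
eef_pos: [531.9, -32.2, 23.3]
tcp_rot: [2.452, 1.561, 2.883]
ft_force: [-20.1, 9.9, 20.8]
opening: 0.649
```

```bash
python3 f.py; python3 -c "
from h import *
a=cam('wrist')['im']; b=cam('side'); t=cam('top')['im']
A=cv2.resize(a[60:320,140:360],(508,600),interpolation=cv2.INTER_CUBIC)
B=cv2.resize(b['im'][140:240,220:345],(292,300)); C=cv2.resize(t[140:260,235:352],(292,300))
cv2.imwrite('pics/fin.png',np.hstack([A,np.vstack([B,C])]))"; python3 f.py
```

```text
t 19.85 plate xy [-0.9  0.5] z 23.3 F plate [-14.2  17.4] 20.8 M [ 1.66  2.97 -0.44] psi 24.68 open 0.649
t 20.0 plate xy [-0.9  0.6] z 23.3 F plate [-14.   17.2] 20.6 M [ 1.67  2.96 -0.42] psi 24.68 open 0.653
```

View pics/fin.png

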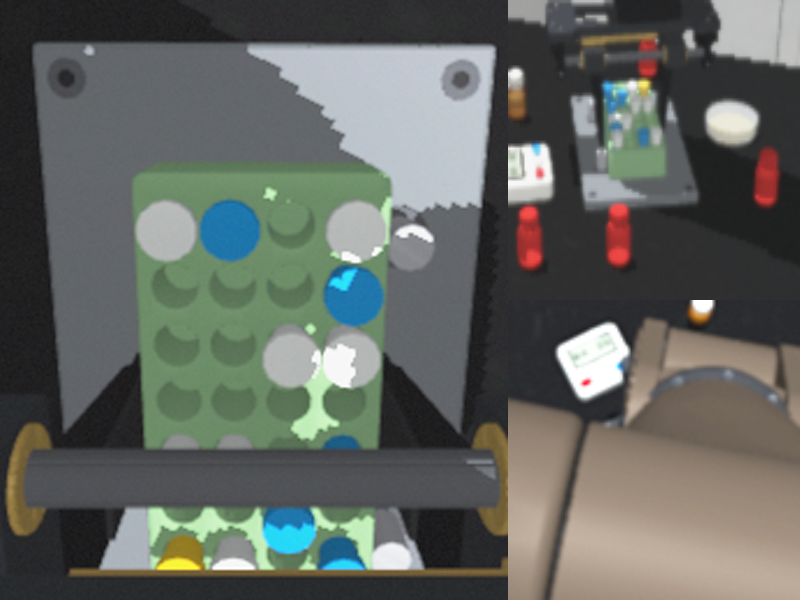

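Forces say the rack is pressed on both sides, with about 14 N toward the posts and 17 N toward the stop. The picture shows the near post touching, the vial upright, and the timer and petri dish undisturbed. The negative Mz suggests the -y post carries more load, so I'll trim the yaw slightly to load both.

Call:
apply_moves --pt "0.9 0 0 0 0.3" --pt "0.9 0 0 0 0" --pt "0.9 0 0 0 0" --pt "0.9 0 0 0 0"

```text
t: 20.4
eef_pos: [532.0, -32.2, 23.3]
tcp_rot: [2.476, 1.561, 2.903]
ft_force: [-19.6, 10.1, 20.9]
opening: 0.651
```

```bash
python3 f.py
```

```text
t 20.4 plate xy [-0.8  0.5] z 23.3 F plate [-13.6  17.3] 20.9 M [ 1.69  2.86 -0.04] psi 24.43 open 0.651
```

Mz is now about 0, so the load is shared between the two posts. Handing in.

```bash
python3 f.py; python3 -c "
from h import *
print(env.job_done())"
```

```text
t 20.4 plate xy [-0.8  0.5] z 23.3 F plate [-13.6  17.3] 20.9 M [ 1.69  2.86 -0.04] psi 24.43 open 0.651
the job is handed in; nothing more can be done
None
```

I carried out the task in the order asked and handed it in at 20.4 s, with the rack still gripped and pressed into the corner.

- **Vial:** I took it off the plate and stood it upright on the worktop at about (680, -50) mm, clear of the plate. Later top and side views still showed it standing there.
- **Rack:** I picked up the lone green rack across its width and turned it. I then laid it flat on the plate and pushed it against the posts and the end stop.
- **Last force readings:** these were about 14 N toward the posts, 17 N toward the stop and 21 N downward, with the gripper opening reading 62 mm, the rack's width. The downward push was firmer than I had aimed for, but the total of about 30 N is well under the 120 N wrist limit.
- **Last position check:** the TCP was within about 1 mm of the home position I estimated from the images, which are good to about 2 mm.
- **Post contact:** before the last adjustment a twist of -0.42 N m suggested the -y post carried more of the load. A 0.3° trim brought it to -0.04 N m. I infer from this that both posts are touching; only the +y post contact was visible in the picture.
- **Petri dish and timer:** both looked undisturbed in the last pictures. The arm hid part of the top view, so I did not re-measure them.

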